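# Click-test press-seal jars and shelve the good ones

## Robot

A 6-joint arm with a two-finger parallel gripper is mounted at the origin on the work surface. World frame = base frame: x ahead of the robot, y to its left, z up, the work surface at z = 0. Lengths are in m, angles in rad, forces in N, time in s.
With the tool pointing down it reaches from about 0.25 to 0.725 m from the base axis. Payload 4 kg.
Tool frame: the origin (TCP) lies midway between the tips of the shut fingers; the grasp point (between the pads) lies 19 mm behind it; z points along the fingers, x is the direction in which the jaws open and shut, and the axes are right-handed (so a half turn about z gives the same grasp; the last joint's range is limited). The gripper opens to 85 mm and grips with 20 to 120 N. Pads are 22 mm wide; open, the fingers measure 114 mm over their backs; the gripper's body (76 mm by 85 mm) begins 54 mm behind the grasp point. The pads swing forward as they close: fully open they stand 13 mm farther back than shut.
Start: joints at [1.24, 0.241, 0.005, 1.335, 0, 1.571], TCP at [0.162, 0.473, 0.201] pointing down, gripper open.
Joint ranges: [-2.72, 2.72], [-1.05, 1.87], [-1.09, 1.28], [-1.99, 2.15], [-1.42, 1.44], [-3.14, 3.14]. Speed limits (rad/s): [2.79, 2.79, 3.14, 3.14, 3.14, 3.14].

## Interface

Orientations are given as a unit quaternion [x, y, z, w].
In Python, from workcell import bot, vision, ticket gives the robot as it stands.
- The arm moves only by the tool play_rows, never from a script. Its argument "deltas" is one flat list of numbers, 5 for each row, row after row: the opening, from 0 (shut) to 1 (fully open), then the shift along the tool's x, y, z in units of 60 mm (1.0 is 60 mm), then the turn about the tool's z in degrees. A call has 1 to 12 rows; each row shifts and turns the pose as measured when the row begins, along the tool's axes as they then stand; what a row does not reach is not made up. A row lasts 1/8 s, in which the tool goes at most 62.5 mm and 10.7 degrees, less where a joint would pass 70% of its speed; a pose out of reach is approached as far as the arm can. A call is refused whole if a number of a shift passes 1 or a number of a turn 10.7, either way. A call with a gripper value outside its range is refused whole. The fingers move at their own pace and stop on an object; the grip force is fixed at half the most. Time passes only in rows, so rows that do not move let the fingers close. It gives the time, the measured TCP pose, the force and the opening at its end, in the units of the state.
- bot.get_obs(): the state, without advancing time (a new reading comes with each control period).
- vision.camera(name): name is "scene" or "top"; returns a dict with "color" (400x640x3 uint8, blue, green, red), "intrinsics" (3x3 intrinsics, pixels), "rvec" (rotation vector, rad) and "tvec" (3), from world to camera coordinates, as OpenCV has them. Camera axes: x right, y down, z forward; pixel columns grow to the right and rows downward; lengths in m; the calibration is good to about 2 mm. A picture is of the moment at which its call begins. There is no depth.
- ticket.job_done(): hands the job in, once; it reports no verdict.
The state is a dict: "clock": time; "joint_pos": joint angles; "joint_vel": joint speeds; "tau": joint torques, N m; "eef_pos": TCP position; "tool_rot": TCP orientation; "ft_force": force on the tool from outside, world axes, zero at the start; "ft_torque": the same for the moment, N m; "grip_width": finger opening in m.
Only numpy, scipy, OpenCV 4.12 (cv2) and the standard library are available. Lean on these libraries where they do the work, as an engineer would, in place of code of your own. Each camera call takes 0.05 s, during which the arm holds its last target. There are 200 camera calls.

## Task

Three airtight jars of spare parts stand on the bench with their lid buttons up: click each lid by pressing its button down. Where the button stays down the seal is sound: stand those jars on the low shelf in one straight row along the middle of the board, close beside the jar already there (gaps of a finger's width or less); a jar whose button comes back up is set aside, standing upright in the shallow tray. Set the jars down without dropping them, and leave everything else where it is.

Things in the scene. Friction and masses are not known exactly. Their poses are not given: they have to be found in the camera images.
- jar_1: clear glass jar of spare parts, 60 mm across, straight from 3 to 60 mm above its foot; grey lid, also 60 mm across, from 72 to 90 mm; steel button 34 mm across in the lid's middle, top at 102 mm when up, 92 mm when right down. Round: any yaw; grip across lid or glass. Loose, 0.2 to 0.4 kg. Origin at the centre of its underside, z up. Only clicking tells whether its lid is sound
- jar_2: the same kind of jar as jar_1, same sizes
- jar_3: the same kind of jar as jar_1, same sizes
- jar_1_button (a joint): travel of jar_1's button in m: 0 up (at the start), 0.010 right down (0.5 mm either way by give). Takes 3.5 N (sound) or 5.5 N (worn) straight down. A sound one passes its dead point at 0.006 and then stays at 0.010 by itself (3.5 N would pull it up; pressing again leaves it down). A worn one follows the finger down and rises again when let go, to about 0.003
- jar_2_button (a joint): the same for jar_2's button
- jar_3_button (a joint): the same for jar_3's button
- shelf: low bench shelf, fixed: a single grey board 120 mm deep (its x) and 350 mm long (its y), 16 mm thick, on aluminium legs, upper face 80 mm above the bench, nothing above it, no rim; behind the jars, seen from the robot. Origin on the bench under its centre; up to 0.12 rad of yaw
- shelf_top (a point): centre of the shelf board's upper face, 80 mm above the bench; x across the board (depth), y along it, z up
- shelf_jar: the jar already put away on the shelf: same 60 mm body and lid as the others, with its button down for good (2 mm proud, 92 mm tall in all), standing on the board's lengthwise middle line, anywhere from 120 mm left to 120 mm right of the board's centre. Loose, 0.32 kg; leave it in place. Origin at the centre of its underside
- tray: shallow open grey plastic tray, fixed, 160 x 160 mm outside, 28 mm high, walls and floor 4 mm thick, inside 152 x 152 mm; to the left or the right of the jars. Origin at the centre of its underside (inner floor 4 mm above), z up, sides along its x and y
- vial_rack: bystander: black rack of small amber vials, 100 x 150 x 45 mm, on the side opposite to the tray; origin at the centre of its underside
- vial_1: bystander: a single amber vial, 12 mm across and 32 mm tall, standing among the jars; origin at the centre of its underside
- vial_2: bystander: another such vial standing among the jars
- tweezers: bystander: steel tweezers, 120 mm long and 8 mm high, lying between robot and jars; origin near the middle
- carton: bystander: small carton, 60 x 85 x 35 mm, between robot and jars; origin at the centre of its underside
- crimper: bystander: hand crimper for vial caps, 210 mm long and 32 mm high, lying behind the shelf; origin near the middle, on the bench
- solvent: bystander: amber bottle, 70 mm across and 150 mm tall, standing behind the shelf; origin at the centre of its underside

How it is judged:
By the outcome, as a careful person would: the job done as asked, in the order asked, and still so for the second after the job is handed in, with the robot touching nothing.
It also fails if it takes over 70 s, if anything falls off the work surface, if the arm or the gripper's body presses on something with over 40 N, if the wrist force passes 120 N, or if a joint passes its speed limit or range.

## Working session

There is one attempt and no reset: what is moved stays moved. The work goes in short steps, Python scripts to look and compute and a tool call to move; the robot and the scene stay as the last step left them, time stands still between calls to the robot, and variables do not carry over. Pictures are saved under pics/ and viewed, about 8 in all and at most 12, crops included, and the job is handed in when it is done.

Besides the shell and the picture viewer there is one more tool, called after ">>>" as name(argument=value, ...), one argument or row to a line, values as JSON. play_rows: Moves the arm, as the interface text tells. Its arguments: {"type":"object","properties":{"deltas":{"type":"array"}},"required":["deltas"]}

```bash
mkdir -p pics; ls
python3 - <<'E'
from workcell import bot, vision
import cv2,numpy as np
for n in ["scene","top"]:
    c=vision.camera(n); cv2.imwrite(f"pics/{n}0.png",c["color"]); R=cv2.Rodrigues(np.array(c["rvec"]))[0]
    print(n,np.array(c["intrinsics"]).tolist(),(-R.T@np.array(c["tvec"]).ravel()).round(3),R.round(3).tolist())
o=bot.get_obs(); print({k:np.round(v,3).tolist() for k,v in o.items()})
E
```

```text
pics
scene [[457.15683692432367, 0.0, 324.3349502184907], [0.0, 457.15683692432367, 202.75651948227895], [0.0, 0.0, 1.0]] [ 1.246 -0.33   0.942] [[0.408, 0.913, 0.011], [0.678, -0.295, -0.673], [-0.611, 0.282, -0.739]]
top [[396.88888886175744, 0.0, 314.73605000415864], [0.0, 396.88888886175744, 199.30129604759583], [0.0, 0.0, 1.0]] [ 0.389 -0.013  1.017] [[0.058, -0.998, -0.006], [-0.977, -0.055, -0.204], [0.203, 0.018, -0.979]]
{'clock': 0.1, 'joint_pos': [1.24, 0.241, 0.004, 1.335, -0.0, 1.571], 'joint_vel': [-0.002, -0.003, 0.003, -0.001, 0.0, -0.001], 'tau': [-0.001, -37.314, 25.301, 0.011, -0.0, 0.0], 'eef_pos': [0.162, 0.472, 0.201], 'tool_rot': [0.814, 0.581, -0.001, 0.001], 'ft_force': [-0.241, 0.254, -0.982], 'ft_torque': [0.024, 0.051, -0.019], 'grip_width': 0.085}
```

View pics/top0.png

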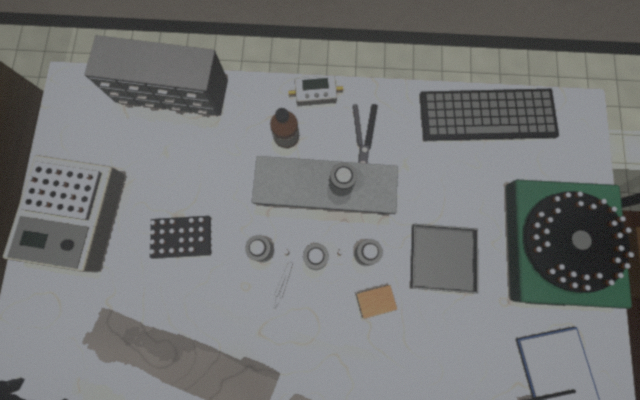

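View pics/scene0.png

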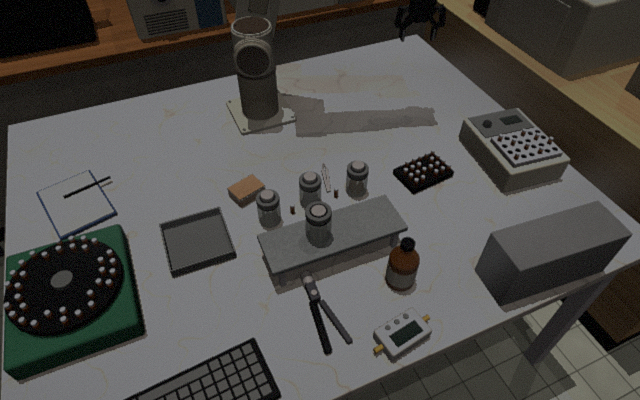

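Top view: jar buttons are near (257,247), (315,255) and (369,250), with the shelf jar at (343,176). The board spans about (253–398,157–213) and the tray about (411–478,225–292). The vials are at (288,252) and (339,252). The scene view agrees.

```bash
cat > h.py <<'E'
from workcell import bot, vision
import cv2,numpy as np
def look(n,save=None):
    c=vision.camera(n)
    if save: cv2.imwrite(f"pics/{save}.png",c["color"])
    return c
def ray(c,uv,z):
    K=np.array(c["intrinsics"]);R=cv2.Rodrigues(np.array(c["rvec"]))[0];t=np.array(c["tvec"]).ravel()
    o=-R.T@t; d=R.T@np.linalg.inv(K)@np.array([uv[0],uv[1],1.]); return (o+d*(z-o[2])/d[2])
def proj(c,p):
    return cv2.projectPoints(np.array([p],float),np.array(c["rvec"]),np.array(c["tvec"]),np.array(c["intrinsics"]),None)[0].ravel()
def blob(c,uv,r=11,thr=None):
    "centroid, size of brightest blob near uv"
    u,v=int(round(uv[0])),int(round(uv[1])); g=cv2.cvtColor(c["color"],cv2.COLOR_BGR2GRAY)[v-r:v+r+1,u-r:u+r+1]
    g=cv2.resize(g,None,fx=4,fy=4,interpolation=cv2.INTER_CUBIC)
    _,m=cv2.threshold(g,thr or 0,255,cv2.THRESH_BINARY+(0 if thr else cv2.THRESH_OTSU))
    n,l,s,ce=cv2.connectedComponentsWithStats(m)
    k=min(range(1,n),key=lambda i:np.hypot(*(ce[i]-2*(2*r+1)))-(s[i,4]>60)*1000)
    return (ce[k]-1.5)/4+[u-r,v-r], s[k,2]/4, s[k,3]/4
def loc(n,uv,z,r=9):
    pass
def st():
    o=bot.get_obs(); print({k:np.round(o[k],4).tolist() for k in("clock","eef_pos","tool_rot","ft_force","grip_width")})
E
python3 - <<'E'
from h import *
t=look("top");s=look("scene")
for nm,uv,z in [("L",(257,247),.102),("M",(315,255),.102),("R",(369,250),.102),("S",(343,176),.172)]:
    b=blob(t,uv,8);p=ray(t,b[0],z);q=proj(s,p);b2=blob(s,q,8)
    print(nm,np.round(b[0],1),b[1:],p.round(4),"scene pred",q.round(1),np.round(b2[0],1),b2[1:],ray(s,b2[0],z).round(4))
g=t["color"]; hsv=cv2.cvtColor(g,cv2.COLOR_BGR2HSV)
gray=cv2.cvtColor(g,cv2.COLOR_BGR2GRAY)
m=np.zeros_like(gray);m[140:225,230:420]=(gray[140:225,230:420]>95)*(gray[140:225,230:420]<148)*255
print("shelf gray",gray[185,260:300:8],"bench",gray[225,230:420:20],gray[150,240],"tray rim",gray[258,405:420],gray[258,470:485],"floor",gray[258,440])
big=np.vstack([cv2.resize(t["color"][145:300,225:485],None,fx=3,fy=3,interpolation=cv2.INTER_CUBIC)])
cv2.imwrite("pics/c1.png",big)
E
```

```text
L [256.5 247. ] (np.float64(13.75), np.float64(13.5)) [0.46   0.1313 0.102 ] scene pred [358.3 164.2] [358.1 161.1] (np.float64(17.0), np.float64(13.25)) [0.4488 0.1363 0.102 ]
M [315.4 255.4] (np.float64(13.25), np.float64(13.75)) [ 0.4486 -0.0052  0.102 ] scene pred [310.  175.6] [309.8 172.9] (np.float64(17.0), np.float64(12.5)) [ 0.4391 -0.0015  0.102 ]
R [370.1 250.9] (np.float64(13.25), np.float64(13.25)) [ 0.466  -0.1298  0.102 ] scene pred [267.2 193.8] [267.8 191.9] (np.float64(16.25), np.float64(13.25)) [ 0.4603 -0.1262  0.102 ]
S [343.3 174.5] (np.float64(14.5), np.float64(13.75)) [ 0.6242 -0.0569  0.172 ] scene pred [318.8 209.8] [318.1 209.9] (np.float64(14.75), np.float64(10.75)) [ 0.6237 -0.0584  0.172 ]
shelf gray [121 124 125 123 125] bench [150 148 149 148 147 148 147 148 147 145] 145 tray rim [150 148 146 147 137 108  74  74  93 105 107 111 112 112 112] [107 102  89  70  55  55  70 101 123 140 146 147 146 145 147] floor 109
```

View pics/c1.png

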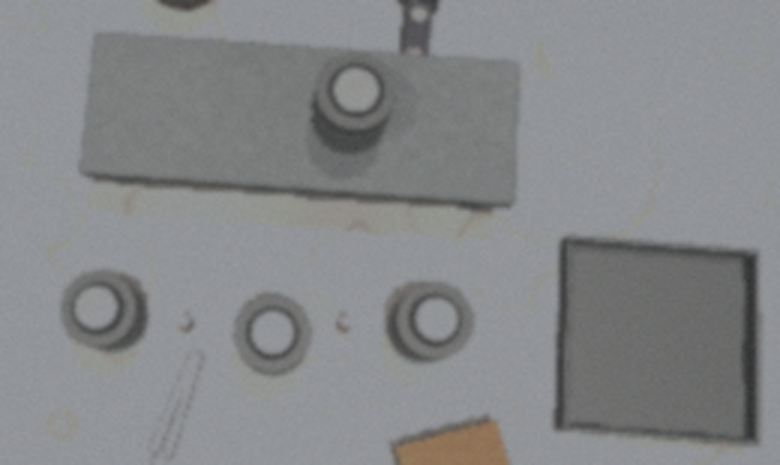

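The crop shows the board's top face corners at crop (95,33), (520,62), (515,203) and (82,174). The shelf jar is near its middle, and the tray corners are at (563,240), (757,252), (757,440) and (556,430). Next I fit the board and tray edges.

Run:
```python
from h import *
t=look("top");g=cv2.GaussianBlur(cv2.cvtColor(t["color"],cv2.COLOR_BGR2GRAY),(3,3),0)
def fit(name,mask,z):
    n,l,s,c=cv2.connectedComponentsWithStats(mask); k=1+np.argmax(s[1:,4]); m=(l==k).astype(np.uint8)
    m=cv2.morphologyEx(m,cv2.MORPH_OPEN,np.ones((5,5)))
    cn=max(cv2.findContours(m,cv2.RETR_EXTERNAL,cv2.CHAIN_APPROX_NONE)[0],key=cv2.contourArea)
    P=np.array([ray(t,p,z)[:2] for p in cn[:,0,:]],np.float32)
    r=cv2.minAreaRect(P*1000); print(name,np.round(r[0],1),np.round(r[1],1),round(r[2],2)); print(np.round(cv2.boxPoints(r),0).tolist())
W=np.zeros_like(g);W[150:220,240:410]=1
fit("shelf",((g>100)&(g<137)).astype(np.uint8)*W,.08)
W[:]=0;W[218:300,403:485]=1
fit("tray",(g<128).astype(np.uint8)*W,.028)
for uv in [(287.5,252),(339,252)]: print("vial",ray(t,uv,.016).round(3))
W[:]=0;W[90:160,265:305]=1
```

```text
shelf [626.5 -18.2] [352.6 126.7] 88.22
[[558.0, -192.0], [684.0, -196.0], [695.0, 156.0], [569.0, 160.0]]
tray [ 466.4 -321. ] [167.5 161.7] 88.64
[[384.0, -403.0], [545.0, -407.0], [549.0, -239.0], [388.0, -235.0]]
vial [0.459 0.066 0.016]
vial [ 0.466 -0.063  0.016]
```

>>> play_rows(
  deltas=[0,0,0,0,10.2,0,0,0,0,10.2,0,0,0,0,10.2,0,0,0,0,10.2,0,0,0,0,10.2,0,0,0,0,10.2,0,0,0,0,9.9,0,0,0,0,0],
)

```text
clock: 1.25
eef_pos: [0.1619, 0.4715, 0.1994]
tool_rot: [1.0, -0.02, -0.001, 0.002]
ft_force: [-0.2, 0.2, 0.8]
grip_width: 0.0001
```

```bash
cat >> h.py <<'E'
from scipy.spatial.transform import Rotation as Ro
def to(p,yaw=None):
    o=bot.get_obs();R=Ro.from_quat(o["tool_rot"]).as_matrix();d=R.T@(np.array(p)-o["eef_pos"])
    y=np.degrees(np.arctan2(R[1,0],R[0,0]));print("pos",np.round(o["eef_pos"],4),"yaw",round(y,2),"F",np.round(o["ft_force"],2),"w",round(float(o["grip_width"]),4),"t",round(float(o["clock"]),2),"need tool units",np.round(d/.06,3),"mm",np.round(d*1000,1))
E
python3 - <<'E'
from h import *
to((.46,.1313,.16)); print(np.round(bot.get_obs()["joint_pos"],3))
t=look("top")
for uv,z in [((282,115),.15),((343,178),.17),((360,158),.03)]: print(ray(t,uv,z).round(3))
E
```

```text
pos [0.1619 0.4715 0.1994] yaw -2.31 F [-0.22  0.23  0.82] w 0.0001 t 1.25 need tool units [5.193 5.463 0.674] mm [311.6 327.8  40.4]
[ 1.240e+00  2.420e-01  2.000e-03  1.335e+00 -0.000e+00  2.851e+00]
[0.766 0.091 0.15 ]
[ 0.617 -0.057  0.17 ]
[ 0.71  -0.106  0.03 ]
```

>>> play_rows(
  deltas=[0,0.577,0.607,0.05,0,0,0.577,0.607,0.05,0,0,0.577,0.607,0.05,0,0,0.577,0.607,0.05,0,0,0.577,0.607,0.05,0,0,0.577,0.607,0.05,0,0,0.577,0.607,0.05,0,0,0.577,0.607,0.05,0,0,0.577,0.607,0.05,0,0,0,0,0,0],
)

```text
clock: 2.55
eef_pos: [0.4751, 0.1274, 0.1727]
tool_rot: [1.0, -0.003, 0.001, 0.0]
ft_force: [-1.3, -0.3, 0.0]
grip_width: 0.0002
```

Run:
```python
from h import *
to((.46,.1313,.106))
```

```text
pos [0.4751 0.1274 0.1727] yaw -0.4 F [-1.3  -0.28  0.03] w 0.0002 t 2.55 need tool units [-0.256 -0.064  1.111] mm [-15.3  -3.9  66.7]
```

>>> play_rows(
  deltas=[0,-0.256,-0.064,0.3,0,0,0,0,0.4,0,0,0,0,0.35,0,0,0,0,0,0],
)

```text
clock: 3.05
eef_pos: [0.4582, 0.1328, 0.1086]
tool_rot: [1.0, 0.001, 0.001, -0.001]
ft_force: [0.0, 0.2, 0.1]
grip_width: -0.0
```

Run:
```python
from h import *
to((.46,.1313,.092))
t=look("top");s=look("scene")
a=cv2.resize(t["color"][190:310,220:400],None,fx=3,fy=3);b=cv2.resize(s["color"][110:230,240:390],(540,360))
cv2.imwrite("pics/c2.png",np.vstack([a[:230],b]))
```

```text
pos [0.4582 0.1328 0.1086] yaw 0.09 F [0.   0.16 0.09] w -0.0 t 3.05 need tool units [0.029 0.026 0.277] mm [ 1.8  1.6 16.6]
```

View pics/c2.png

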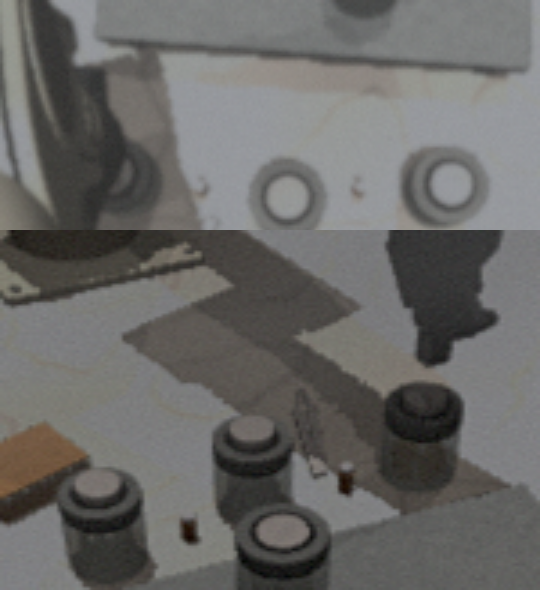

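Scene crop (lower): the fingertip at about crop (432,360) seems clear of the left button at (428,400). I'll check this by projecting the TCP.

Run:
```python
from h import *
s=look("scene");t=look("top")
f=lambda q:((q-[240,110])*[3.6,3]+[0,230]).round(0)
print("tcp",f(proj(s,bot.get_obs()["eef_pos"])))
for n,p in dict(L=(.46,.1313),M=(.4486,-.0052),R=(.466,-.1298)).items():
    print(n,"top",f(proj(s,[*p,.102])),"lidctr.090",f(proj(s,[*p,.09])),"foot",f(proj(s,[*p,0])))
```

```text
tcp [430. 385.]
L top [426. 393.] lidctr.090 [425. 402.] foot [417. 471.]
M top [252. 427.] lidctr.090 [252. 437.] foot [254. 505.]
R top [ 98. 481.] lidctr.090 [ 99. 491.] foot [109. 560.]
```

>>> play_rows(
  deltas=[0,0.02,0.02,0.05,0,0,0,0,0.05,0,0,0,0,0.05,0],
)

```text
clock: 3.62
eef_pos: [0.4639, 0.1324, 0.1035]
tool_rot: [1.0, 0.0, 0.006, -0.002]
ft_force: [-0.9, 0.2, -0.5]
grip_width: -0.0001
```

>>> play_rows(
  deltas=[0,0,0,0.05,0,0,0,0,0.03,0],
)

```text
clock: 3.88
eef_pos: [0.4638, 0.1323, 0.0981]
tool_rot: [1.0, 0.0, 0.006, -0.002]
ft_force: [-0.9, 0.5, -0.2]
grip_width: -0.0003
```

>>> play_rows(
  deltas=[0,0,0,0.03,0,0,0,0,0.03,0],
)

```text
clock: 4.12
eef_pos: [0.4637, 0.1323, 0.0942]
tool_rot: [1.0, 0.0, 0.006, -0.002]
ft_force: [-0.9, 0.4, -0.1]
grip_width: -0.0004
```

>>> play_rows(
  deltas=[0,0,0,0.03,0,0,0,0,0.03,0],
)

```text
clock: 4.38
eef_pos: [0.4638, 0.1323, 0.0903]
tool_rot: [1.0, 0.0, 0.006, -0.002]
ft_force: [0.8, -0.3, -0.0]
grip_width: -0.0
```

Run:
```python
from h import *
to((.46,.1313,.092))
s=look("scene");b=cv2.resize(s["color"][110:230,240:390],(750,600),interpolation=cv2.INTER_CUBIC)
cv2.imwrite("pics/c3.png",cv2.convertScaleAbs(b,alpha=1.6));print((proj(s,bot.get_obs()["eef_pos"])-[240,110])*5)
```

```text
pos [0.4638 0.1323 0.0903] yaw 0.02 F [ 0.84 -0.27 -0.02] w -0.0 t 4.38 need tool units [-0.063  0.017 -0.029] mm [-3.8  1.  -1.7]
[594.68070333 290.92027782]
```

View pics/c3.png

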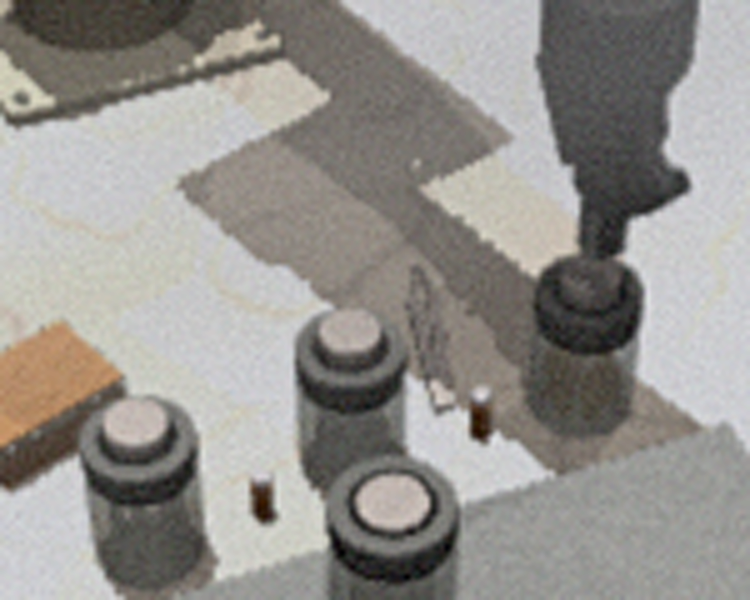

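The fingertip shows at crop (603,260), about 6 px above the projected TCP, so the real tips sit roughly 15 mm higher or behind. I'll go down in small steps and watch the force.

>>> play_rows(
  deltas=[0,-0.04,0,0.02,0,0,0,0,0.03,0],
)

```text
clock: 4.68
eef_pos: [0.4611, 0.1323, 0.0869]
tool_rot: [1.0, 0.0, 0.006, -0.002]
ft_force: [-0.8, 0.1, -0.2]
grip_width: 0.0
```

>>> play_rows(
  deltas=[0,0,0,0.02,0,0,0,0,0.02,0],
)

```text
clock: 4.92
eef_pos: [0.4611, 0.1323, 0.0844]
tool_rot: [1.0, 0.0, 0.006, -0.002]
ft_force: [0.6, -0.2, -0.6]
grip_width: -0.0001
```

Run:
```python
from h import *
to((.46,.1313,.092))
s={"rvec":0}
c=look("scene");im=cv2.imread("pics/scene0.png");x=np.array([.325,.946,0])
P=np.array([.162,.4725,.201])
for k in(-1,0,1): print(proj(c,P+k*.05*x).round(1), proj(c,P+k*.05*x+[0,0,.013]).round(1))
g=cv2.cvtColor(im,cv2.COLOR_BGR2GRAY)[0:50,385:455]
for r in range(10,50,2): print(r,''.join('#' if v<50 else '.' for v in g[r]))
```

```text
pos [0.4611 0.1323 0.0844] yaw 0.03 F [ 0.64 -0.18 -0.59] w -0.0001 t 4.92 need tool units [-0.018  0.016 -0.127] mm [-1.1  1.  -7.6]
[398.5  52.7] [399.   48.9]
[414.1  52.2] [414.8  48.3]
[429.7  51.6] [430.5  47.8]
10 ################################################################......
12 ###################################################################...
14 #####################################################################.
16 ######################################################################
18 ######################################################################
20 ######################################################################
22 ######################################################################
24 ######################################################################
26 ######################################################################
28 ######################################################################
30 ######################################################################
32 ######################################################################
34 #############################....#####################################
36 ####################...............###################################
38 ###########....####..................#################################
40 ##..............###.....................##############################
42 ..........................................############################
44 ............................................##########################
46 ...............................................#######################
48 .................................................#####################
```

>>> play_rows(
  deltas=[0,0,0,0.03,0],
)

```text
clock: 5.1
eef_pos: [0.4612, 0.1323, 0.0825]
tool_rot: [1.0, 0.0, 0.006, -0.002]
ft_force: [-0.4, -0.3, 0.0]
grip_width: 0.0002
```

>>> play_rows(
  deltas=[0,0,0,0.03,0],
)

```text
clock: 5.22
eef_pos: [0.4612, 0.1323, 0.0805]
tool_rot: [1.0, 0.0, 0.006, -0.002]
ft_force: [0.6, -0.3, 1.5]
grip_width: -0.0001
```

>>> play_rows(
  deltas=[0,0,0,0.03,0],
)

```text
clock: 5.35
eef_pos: [0.4613, 0.1323, 0.0786]
tool_rot: [1.0, 0.0, 0.006, -0.002]
ft_force: [0.4, 0.6, 0.6]
grip_width: 0.0001
```

>>> play_rows(
  deltas=[0,0,0,0.03,0],
)

```text
clock: 5.48
eef_pos: [0.4613, 0.1323, 0.0766]
tool_rot: [1.0, 0.0, 0.006, -0.002]
ft_force: [0.4, 0.0, 0.9]
grip_width: -0.0001
```

Run:
```python
from h import *
s=look("scene");b=cv2.resize(s["color"][125:200,325:400],(600,600),interpolation=cv2.INTER_CUBIC)
cv2.imwrite("pics/c4.png",cv2.convertScaleAbs(b,alpha=2));print((proj(s,bot.get_obs()["eef_pos"])-[325,125])*8)
```

```text
[265.51680699 369.93021323]
```

View pics/c4.png

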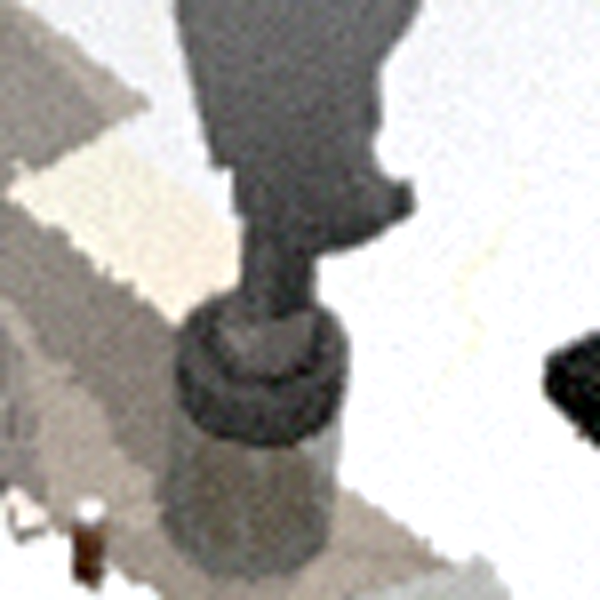

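The tip is at crop (278,318), over the rear half of the button (ellipse about (265,335)), so contact is close. Going on down.

>>> play_rows(
  deltas=[0,0.04,0,0.03,0],
)

```text
clock: 5.65
eef_pos: [0.4635, 0.1323, 0.0746]
tool_rot: [1.0, 0.0, 0.005, -0.002]
ft_force: [-0.1, 0.6, -0.6]
grip_width: -0.0001
```

>>> play_rows(
  deltas=[0,0,0,0.03,0],
)

```text
clock: 5.78
eef_pos: [0.4639, 0.1323, 0.0727]
tool_rot: [1.0, 0.0, 0.006, -0.002]
ft_force: [0.2, -0.6, 0.5]
grip_width: 0.0001
```

>>> play_rows(
  deltas=[0,0,0,0.03,0],
)

```text
clock: 5.9
eef_pos: [0.4639, 0.1324, 0.0708]
tool_rot: [1.0, 0.0, 0.005, -0.002]
ft_force: [-0.1, -1.1, 1.5]
grip_width: 0.0002
```

>>> play_rows(
  deltas=[0,0,0,0.03,0],
)

```text
clock: 6.02
eef_pos: [0.4639, 0.1324, 0.0691]
tool_rot: [1.0, 0.0, 0.006, -0.002]
ft_force: [-0.9, -0.1, 2.7]
grip_width: 0.0001
```

>>> play_rows(
  deltas=[0,0,0,0.02,0],
)

```text
clock: 6.15
eef_pos: [0.4639, 0.1324, 0.068]
tool_rot: [1.0, 0.0, 0.006, -0.002]
ft_force: [-0.2, 0.4, 2.3]
grip_width: 0.0004
```

>>> play_rows(
  deltas=[0,0,0,0.03,0],
)

```text
clock: 6.28
eef_pos: [0.4639, 0.1324, 0.0663]
tool_rot: [1.0, 0.0, 0.006, -0.002]
ft_force: [-1.2, -0.1, 3.8]
grip_width: -0.0001
```

>>> play_rows(
  deltas=[0,0,0,0.03,0],
)

```text
clock: 6.4
eef_pos: [0.4639, 0.1324, 0.0646]
tool_rot: [1.0, 0.0, 0.006, -0.002]
ft_force: [-1.4, -0.2, 4.7]
grip_width: 0.0001
```

>>> play_rows(
  deltas=[0,0,0,0.03,0],
)

```text
clock: 6.52
eef_pos: [0.4639, 0.1324, 0.0629]
tool_rot: [1.0, 0.0, 0.006, -0.002]
ft_force: [-1.6, 0.3, 4.9]
grip_width: -0.0
```

>>> play_rows(
  deltas=[0,0,0,0.03,0],
)

```text
clock: 6.65
eef_pos: [0.4644, 0.1325, 0.062]
tool_rot: [1.0, 0.0, 0.006, -0.002]
ft_force: [-5.7, -1.0, 18.6]
grip_width: -0.0001
```

>>> play_rows(
  deltas=[0,0,0,0.03,0],
)

```text
clock: 6.78
eef_pos: [0.4651, 0.1327, 0.0621]
tool_rot: [1.0, 0.0, 0.007, -0.002]
ft_force: [-5.8, -2.0, 22.3]
grip_width: -0.0001
```

The button bottomed at TCP z≈0.062, so the tips sit about 30 mm above the nominal TCP. Now rising stepwise to see whether the button follows.

>>> play_rows(
  deltas=[0,0,0,-0.04,0,0,0,0,-0.01,0],
)

```text
clock: 7.02
eef_pos: [0.4653, 0.1328, 0.0654]
tool_rot: [1.0, 0.0, 0.008, -0.002]
ft_force: [-0.5, 0.3, 1.4]
grip_width: -0.0002
```

>>> play_rows(
  deltas=[0,0,0,-0.03,0],
)

```text
clock: 7.15
eef_pos: [0.4653, 0.1328, 0.0668]
tool_rot: [1.0, 0.0, 0.008, -0.002]
ft_force: [-0.2, 0.1, 0.4]
grip_width: 0.0003
```

>>> play_rows(
  deltas=[0,0,0,0,0],
)

```text
clock: 7.28
eef_pos: [0.4653, 0.1328, 0.0667]
tool_rot: [1.0, 0.0, 0.008, -0.002]
ft_force: [-0.0, -1.3, 2.8]
grip_width: -0.0002
```

>>> play_rows(
  deltas=[0,0,0,0,0],
)

```text
clock: 7.4
eef_pos: [0.4654, 0.1328, 0.0667]
tool_rot: [1.0, 0.0, 0.008, -0.002]
ft_force: [-1.1, -0.5, 3.0]
grip_width: -0.0003
```

>>> play_rows(
  deltas=[0,0,0,-0.35,0,0,0,0,-0.15,0,0,-0.09,0.75,0,0,0,-0.09,0.75,0,0,0,-0.09,0.75,0,0,0,0,0,0,0],
)

```text
clock: 8.15
eef_pos: [0.4481, -0.0053, 0.0943]
tool_rot: [1.0, 0.002, 0.007, -0.002]
ft_force: [-0.4, 0.6, -0.6]
grip_width: -0.0002
```

Run:
```python
from h import *
to((.4486,-.0052,.0735))
t=look("top");s=look("scene","s5")
a=cv2.resize(t["color"][200:290,230:395],(660,360),interpolation=cv2.INTER_CUBIC);b=cv2.resize(s["color"][130:215,250:390],(660,400),interpolation=cv2.INTER_CUBIC)
cv2.imwrite("pics/c5.png",cv2.convertScaleAbs(np.vstack([b[:400],a[:200]]),alpha=1.7))
for n,p,uv in (("L",(.46,.1313),None),):
  for z in (.092,.099,.102): print(n,z,proj(s,[*p,z]).round(1),proj(t,[*p,z]).round(1))
  b=blob(s,proj(s,[*p,.097]),8);print(b);print(blob(t,(256.5,247),8))
```

```text
pos [ 0.4481 -0.0053  0.0943] yaw 0.2 F [-0.35  0.58 -0.62] w -0.0002 t 8.15 need tool units [0.004 0.    0.346] mm [ 0.2  0.  20.8]
L 0.092 [358.1 166.9] [257.1 247.3]
L 0.099 [358.2 165. ] [256.7 247.1]
L 0.102 [358.3 164.2] [256.5 247. ]
(array([358.01300403, 162.57903226]), np.float64(17.0), np.float64(12.25))
(array([256.68397046, 247.13064726]), np.float64(13.75), np.float64(13.75))
```

View pics/c5.png

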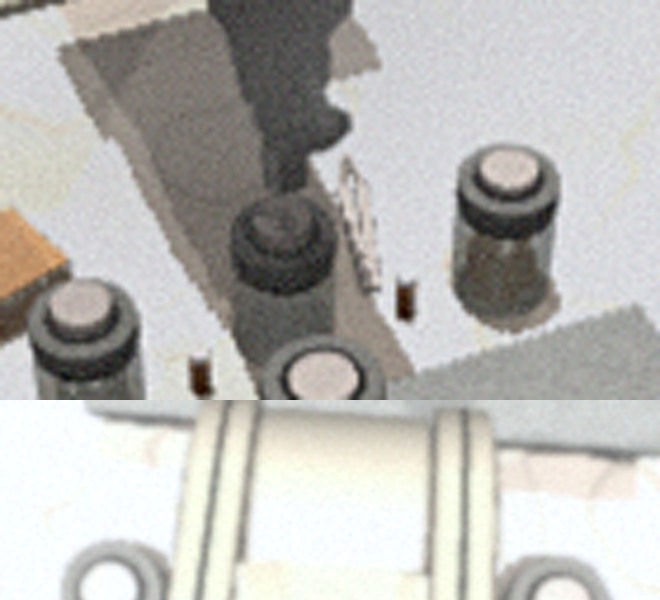

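Jar L's button (crop (508,165)) still stands proud with its side visible, unlike the flush shelf jar, so L is worn. The tip is now over the middle jar.

>>> play_rows(
  deltas=[0,0,0,0.2,0,0,0,0,0.13,0,0,0,0,0.04,0,0,0,0,0.04,0],
)

```text
clock: 8.75
eef_pos: [0.4496, -0.0005, 0.0679]
tool_rot: [1.0, 0.006, 0.007, -0.002]
ft_force: [0.0, -0.2, 1.5]
grip_width: 0.0001
```

>>> play_rows(
  deltas=[0,0,0,0.04,0],
)

```text
clock: 8.88
eef_pos: [0.4497, -0.0002, 0.0652]
tool_rot: [1.0, 0.006, 0.007, -0.002]
ft_force: [-0.0, -0.2, 0.3]
grip_width: 0.0004
```

>>> play_rows(
  deltas=[0,0,0,0.04,0],
)

```text
clock: 9.0
eef_pos: [0.4496, 0.0001, 0.0626]
tool_rot: [1.0, 0.006, 0.007, -0.002]
ft_force: [0.6, -0.1, -0.3]
grip_width: 0.0
```

>>> play_rows(
  deltas=[0,0,0,0.04,0],
)

```text
clock: 9.12
eef_pos: [0.4502, 0.0002, 0.0618]
tool_rot: [1.0, 0.006, 0.008, -0.003]
ft_force: [-7.5, 1.0, 28.3]
grip_width: -0.0002
```

>>> play_rows(
  deltas=[0,0,0,0.03,0],
)

```text
clock: 9.25
eef_pos: [0.4506, 0.0003, 0.0621]
tool_rot: [1.0, 0.006, 0.008, -0.003]
ft_force: [-6.3, 0.1, 17.1]
grip_width: 0.0004
```

The force fell to 0 past the dead point and then hit the stop, so M is sound. On to R.

>>> play_rows(
  deltas=[0,0,0,-0.35,0,0,0,0,-0.2,0,0,0,0,0,0,0,0.085,0.72,0,0,0,0.085,0.72,0,0,0,0.085,0.72,0,0,0,0,0,0,0,0,0,0,0,0],
)

```text
clock: 10.25
eef_pos: [0.466, -0.1311, 0.0916]
tool_rot: [1.0, 0.008, 0.007, -0.004]
ft_force: [1.2, 0.3, -0.4]
grip_width: 0.0
```

Run:
```python
from h import *
to((.466,-.1298,.075))
```

```text
pos [ 0.466  -0.1311  0.0916] yaw 0.88 F [ 1.23  0.27 -0.35] w 0.0 t 10.25 need tool units [-0.004 -0.02   0.277] mm [-0.2 -1.2 16.6]
```

>>> play_rows(
  deltas=[0,0,0,0.15,0,0,0,0,0.13,0,0,0,0,0.03,0,0,0,0,0.04,0],
)

```text
clock: 10.75
eef_pos: [0.4658, -0.1286, 0.069]
tool_rot: [1.0, 0.01, 0.006, -0.004]
ft_force: [-0.8, -0.8, 1.6]
grip_width: -0.0001
```

>>> play_rows(
  deltas=[0,0,0,0.04,0],
)

```text
clock: 10.88
eef_pos: [0.4659, -0.1284, 0.0666]
tool_rot: [1.0, 0.01, 0.006, -0.004]
ft_force: [0.9, -0.9, 0.5]
grip_width: -0.0
```

>>> play_rows(
  deltas=[0,0,0,0.04,0],
)

```text
clock: 11.0
eef_pos: [0.466, -0.1281, 0.064]
tool_rot: [1.0, 0.01, 0.006, -0.004]
ft_force: [-0.5, 0.8, 0.1]
grip_width: 0.0003
```

>>> play_rows(
  deltas=[0,0,0,0.04,0],
)

```text
clock: 11.12
eef_pos: [0.4662, -0.128, 0.0619]
tool_rot: [1.0, 0.01, 0.006, -0.004]
ft_force: [-5.1, 1.0, 20.2]
grip_width: -0.0
```

>>> play_rows(
  deltas=[0,0,0,0.03,0],
)

```text
clock: 11.25
eef_pos: [0.4665, -0.1281, 0.0619]
tool_rot: [1.0, 0.01, 0.007, -0.004]
ft_force: [-6.4, 1.5, 21.7]
grip_width: 0.0002
```

R is also sound: force about 0 after the dead point, then the stop. So L goes to the tray, and M and R go on the shelf either side of the shelf jar. Next I rise, open and straddle R.

>>> play_rows(
  deltas=[0,0,0,-0.35,0,0,0,0,-0.3,0,1,0,0,0,0,1,0,0,0,0,1,0,0,0,0,1,0,0,0,0,1,0,0,0,0,1,0,0,0,0,1,0,0,0,0,1,0,0,0,0],
)

```text
clock: 12.5
eef_pos: [0.4641, -0.1276, 0.0987]
tool_rot: [1.0, 0.01, 0.005, -0.005]
ft_force: [-0.2, 0.0, 0.3]
grip_width: 0.0852
```

Run:
```python
from h import *
to((.466,-.1298,.045))
s=look("scene");t=look("top")
f=lambda q:(q-[225,120])*6
b=cv2.resize(s["color"][120:220,225:355],(780,600),interpolation=cv2.INTER_CUBIC)
cv2.imwrite("pics/c6.png",cv2.convertScaleAbs(b,alpha=1.8))
P=np.array(bot.get_obs()["eef_pos"])
for dz in(.013,.043):
  for k in(-.0425,.0425): print(dz,k,f(proj(s,P+[k,0,dz])).round())
print(blob(t,(315.4,255.4),8)[0])
```

```text
pos [ 0.4641 -0.1276  0.0987] yaw 1.15 F [-0.23  0.03  0.33] w 0.0852 t 12.5 need tool units [0.022 0.047 0.895] mm [ 1.3  2.8 53.7]
0.013 -0.0425 [222. 356.]
0.013 0.0425 [289. 491.]
0.043 -0.0425 [215. 306.]
0.043 0.0425 [284. 440.]
[315.37322459 255.66883045]
```

View pics/c6.png

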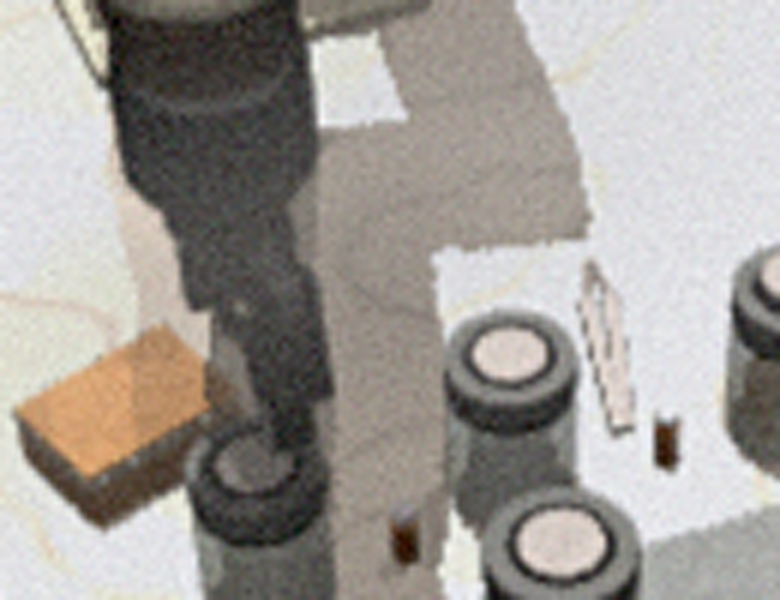

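The open near finger shows at crop (292,450), close to the (284,440) predicted with the +43 mm offset, so the offset is confirmed. The middle jar's button is flush. Descending around R.

>>> play_rows(
  deltas=[1,0.03,0.05,0.4,0,1,0,0,0.45,0,1,0,0,0.35,0,1,0,0,0,0],
)

```text
clock: 13.1
eef_pos: [0.4681, -0.1303, 0.0261]
tool_rot: [1.0, 0.01, 0.006, -0.005]
ft_force: [0.1, -0.3, 0.3]
grip_width: 0.0855
```

Run:
```python
from h import *
to((.466,-.1298,.022))
```

```text
pos [ 0.4681 -0.1303  0.0261] yaw 1.15 F [ 0.13 -0.35  0.3 ] w 0.0855 t 13.1 need tool units [-0.036 -0.008  0.067] mm [-2.2 -0.5  4. ]
```

>>> play_rows(
  deltas=[1,-0.036,-0.008,0.04,0,0,0,0,0,0,0,0,0,0,0,0,0,0,0,0,0,0,0,0,0,0,0,0,0,0,0,0,0,0,0,0,0,0,0,0,0,0,0,-0.1,0,0,0,0,-0.2,0],
)

```text
clock: 14.35
eef_pos: [0.4657, -0.13, 0.0438]
tool_rot: [1.0, 0.01, 0.006, -0.005]
ft_force: [-0.3, -0.5, -3.2]
grip_width: 0.0583
```

Run:
```python
from h import *
to((.466,-.1298,.022))
```

```text
pos [ 0.4657 -0.13    0.0438] yaw 1.15 F [-0.25 -0.51 -3.2 ] w 0.0583 t 14.35 need tool units [ 0.001 -0.     0.363] mm [ 0.  -0.  21.8]
```

>>> play_rows(
  deltas=[0,0,0,-0.6,0,0,0,0,-0.6,0,0,0,0,-0.3,0,0,0,0,0,0,0,0.5,0.03,0,0,0,0.7,0.03,0,0,0,0.7,0.03,0,0,0,0.6,0.03,0,0,0,0,0,0,0,0,0,0,0,0],
)

```text
clock: 15.6
eef_pos: [0.615, -0.1346, 0.1365]
tool_rot: [1.0, 0.01, 0.003, -0.005]
ft_force: [0.4, 0.4, -2.4]
grip_width: 0.0586
```

Run:
```python
from h import *
to((.622,-.125,.115));print(np.round(bot.get_obs()["joint_pos"],2))
```

```text
pos [ 0.615  -0.1346  0.1365] yaw 1.1 F [ 0.35  0.35 -2.37] w 0.0586 t 15.6 need tool units [ 0.117 -0.155  0.361] mm [ 7.  -9.3 21.6]
[-0.22  0.53  0.26  1.3   0.01  1.33]
```

>>> play_rows(
  deltas=[0,0.117,-0.155,0.1,0,0,0,0,0.15,0,0,0,0,0.08,0,0,0,0,0,0],
)

```text
clock: 16.1
eef_pos: [0.6194, -0.1239, 0.115]
tool_rot: [1.0, 0.009, 0.002, -0.005]
ft_force: [0.6, -0.4, -3.2]
grip_width: 0.0584
```

Run:
```python
from h import *
to((.622,-.125,.105))
t=look("top");s=look("scene")
f=lambda q:(q-[265,150])*7
b=cv2.resize(s["color"][150:235,265:375],(770,595),interpolation=cv2.INTER_CUBIC)
cv2.imwrite("pics/c7.png",cv2.convertScaleAbs(b,alpha=1.8))
```

```text
pos [ 0.6194 -0.1239  0.115 ] yaw 1.08 F [ 0.56 -0.4  -3.24] w 0.0584 t 16.1 need tool units [0.042 0.02  0.167] mm [ 2.5  1.2 10. ]
```

View pics/c7.png

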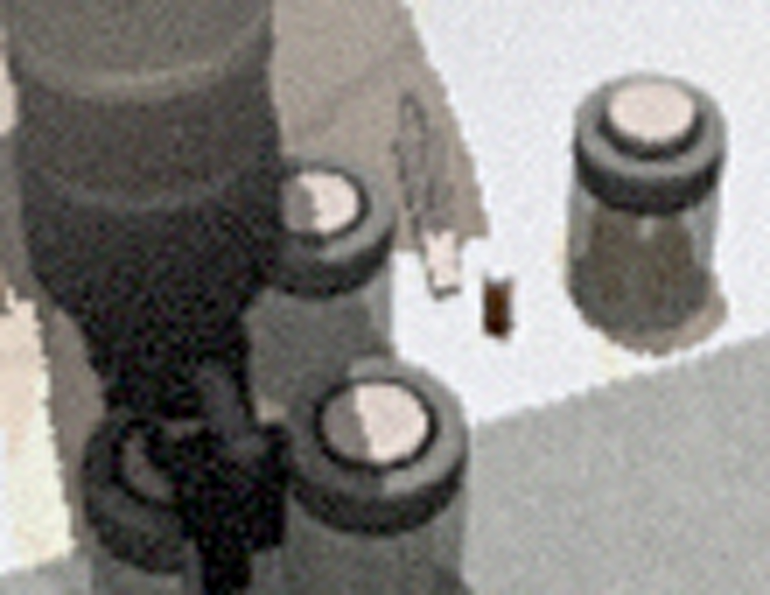

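The held jar (lid at crop (85–280,420–570)) sits beside the shelf jar with a small gap. L's button at (650,110) stands proud. Lowering gently.

>>> play_rows(
  deltas=[0,0.042,0.02,0.06,0,0,0,0,0.05,0,0,0,0,0,0],
)

```text
clock: 16.58
eef_pos: [0.6231, -0.1258, 0.1094]
tool_rot: [1.0, 0.009, 0.003, -0.005]
ft_force: [0.2, -0.5, -2.6]
grip_width: 0.0585
```

>>> play_rows(
  deltas=[0,0,0,0.025,0],
)

```text
clock: 16.7
eef_pos: [0.6233, -0.1258, 0.108]
tool_rot: [1.0, 0.009, 0.004, -0.005]
ft_force: [0.1, 1.2, -2.0]
grip_width: 0.0587
```

>>> play_rows(
  deltas=[0,0,0,0.025,0],
)

```text
clock: 16.82
eef_pos: [0.6233, -0.1258, 0.1064]
tool_rot: [1.0, 0.009, 0.004, -0.005]
ft_force: [-0.1, -0.1, -2.2]
grip_width: 0.0583
```

>>> play_rows(
  deltas=[0,0,0,0.02,0],
)

```text
clock: 16.95
eef_pos: [0.6233, -0.1258, 0.1062]
tool_rot: [1.0, 0.009, 0.004, -0.005]
ft_force: [-2.8, 0.5, 5.0]
grip_width: 0.0588
```

>>> play_rows(
  deltas=[0,0,0,0.015,0],
)

```text
clock: 17.08
eef_pos: [0.6233, -0.1258, 0.1061]
tool_rot: [1.0, 0.009, 0.004, -0.005]
ft_force: [-2.9, 0.6, 3.8]
grip_width: 0.0587
```

>>> play_rows(
  deltas=[0,0,0,0.015,0],
)

```text
clock: 17.2
eef_pos: [0.6233, -0.1258, 0.1061]
tool_rot: [1.0, 0.009, 0.004, -0.005]
ft_force: [-4.0, 1.2, 5.9]
grip_width: 0.0587
```

>>> play_rows(
  deltas=[0.9,0,0,0,0,1,0,0,0,0,1,0,0,0,0,1,0,0,0,0,1,0,0,-0.3,0,1,0,0,-0.6,0,1,0,0,-0.5,0,1,-0.6,0,0,0,1,-0.8,0.0,0,0,1,-0.8,-0.6,0,0,1,-0.7,-0.8,0,0,1,0,-0.6,0,0],
)

```text
clock: 18.7
eef_pos: [0.4439, -0.0107, 0.189]
tool_rot: [1.0, 0.006, 0.006, -0.004]
ft_force: [1.0, -1.4, -0.1]
grip_width: 0.0853
```

Run:
```python
from h import *
t=look("top")
for n,uv,z in [("placedR",proj(t,(.6233,-.1258,.172)),.172),("S",(343.3,174.5),.172)]:
    b=blob(t,uv,8);print(n,b,ray(t,b[0],z).round(4))
b=ray(t,(315.37,255.67),.092);print("M",b);to((b[0],b[1],.08))
```

```text
placedR (array([374.42168982, 176.86887004]), np.float64(14.25), np.float64(13.75)) [ 0.6225 -0.1255  0.172 ]
S (array([343.25766719, 174.48372576]), np.float64(14.5), np.float64(13.75)) [ 0.6241 -0.0569  0.172 ]
M [ 0.44857424 -0.00502929  0.092     ]
pos [ 0.4455 -0.0072  0.1895] yaw 0.95 F [-0.69  1.88  0.12] w 0.0856 t 18.75 need tool units [ 0.026 -0.014  1.826] mm [  1.6  -0.8 109.6]
```

R stands at (0.6225,−0.1255), giving a gap of about 8.6 mm; the shelf jar is unmoved. Next M.

>>> play_rows(
  deltas=[1,0,0,0,0,1,0.04,0,0.6,0,1,0,0,0.8,0,1,0,0,0,0],
)

```text
clock: 19.25
eef_pos: [0.4521, -0.007, 0.1056]
tool_rot: [1.0, 0.009, 0.01, -0.006]
ft_force: [0.3, -0.5, 0.5]
grip_width: 0.0858
```

Run:
```python
from h import *
to((.4486,-.005,.025))
```

```text
pos [ 0.4521 -0.007   0.1056] yaw 0.98 F [ 0.27 -0.51  0.52] w 0.0858 t 19.25 need tool units [-0.083 -0.02   1.342] mm [-5.  -1.2 80.5]
```

>>> play_rows(
  deltas=[1,-0.06,-0.02,0.3,0,1,-0.02,0,0.55,0,1,0,0,0.4,0,1,0,0,0,0],
)

```text
clock: 19.75
eef_pos: [0.4568, -0.0077, 0.036]
tool_rot: [1.0, 0.007, 0.015, -0.005]
ft_force: [-1.4, 0.3, -0.2]
grip_width: 0.0857
```

Run:
```python
from h import *
to((.4486,-.005,.025))
```

```text
pos [ 0.4568 -0.0077  0.036 ] yaw 0.75 F [-1.37  0.27 -0.17] w 0.0857 t 19.75 need tool units [-0.141 -0.044  0.18 ] mm [-8.5 -2.7 10.8]
```

>>> play_rows(
  deltas=[1,-0.13,-0.04,0.08,0,1,0,0,0.08,0,1,0,0,0,0],
)

```text
clock: 20.12
eef_pos: [0.4524, -0.0057, 0.0297]
tool_rot: [1.0, 0.006, 0.019, -0.005]
ft_force: [-0.9, -0.1, 1.1]
grip_width: 0.0857
```

Run:
```python
from h import *
to((.4486,-.005,.025))
```

```text
pos [ 0.4524 -0.0057  0.0297] yaw 0.7 F [-0.93 -0.1   1.08] w 0.0857 t 20.12 need tool units [-0.067 -0.012  0.076] mm [-4.  -0.7  4.6]
```

>>> play_rows(
  deltas=[1,-0.04,0,0.06,0,0,0,0,0,0,0,0,0,0,0,0,0,0,0,0,0,0,0,0,0,0,0,0,0,0,0,0,0,0,0,0,0,0,0,0],
)

```text
clock: 21.12
eef_pos: [0.4506, -0.0057, 0.0271]
tool_rot: [1.0, 0.006, 0.019, -0.005]
ft_force: [-0.1, 0.3, 1.5]
grip_width: 0.0584
```

>>> play_rows(
  deltas=[0,0,0,-0.2,0,0,0,0,-0.5,0,0,0,0,-0.6,0,0,0,0,-0.6,0,0,0,0,0,0],
)

```text
clock: 21.75
eef_pos: [0.4437, -0.0068, 0.1441]
tool_rot: [1.0, 0.006, 0.017, -0.005]
ft_force: [0.6, 0.1, -4.0]
grip_width: 0.059
```

Run:
```python
from h import *
to((.6263,.0115,.13))
```

```text
pos [ 0.4437 -0.0068  0.1441] yaw 0.72 F [ 0.56  0.12 -4.01] w 0.059 t 21.75 need tool units [ 3.038 -0.263  0.338] mm [182.3 -15.8  20.3]
```

>>> play_rows(
  deltas=[0,0.2,-0.15,0,0,0,0.4,-0.15,0,0,0,0.4,-0.12,0,0,0,0.4,0,0,0,0,0.4,0,0,0,0,0.4,0,0,0,0,0.4,0,0.0,0,0,0.2,0,0,0,0,0,0,0,0],
)

```text
clock: 22.88
eef_pos: [0.6122, 0.0276, 0.1287]
tool_rot: [1.0, 0.008, 0.003, -0.006]
ft_force: [-0.1, -0.1, -3.3]
grip_width: 0.0589
```

Run:
```python
from h import *
to((.6263,.0115,.117))
```

```text
pos [0.6122 0.0276 0.1287] yaw 0.9 F [-0.11 -0.07 -3.27] w 0.0589 t 22.88 need tool units [0.23  0.275 0.193] mm [13.8 16.5 11.6]
```

>>> play_rows(
  deltas=[0,0.12,0.1,0.06,0,0,0.1,0.12,0.06,0,0,0,0,0.06,0,0,0,0,0,0],
)

```text
clock: 23.38
eef_pos: [0.6242, 0.0141, 0.1141]
tool_rot: [1.0, 0.008, 0.0, -0.006]
ft_force: [-0.8, -0.1, -2.8]
grip_width: 0.0586
```

Run:
```python
from h import *
to((.6263,.0105,.109))
```

```text
pos [0.6242 0.0141 0.1141] yaw 0.89 F [-0.8  -0.06 -2.76] w 0.0586 t 23.38 need tool units [0.034 0.061 0.085] mm [2.  3.7 5.1]
```

>>> play_rows(
  deltas=[0,0.03,0.05,0.04,0,0,0,0,0.03,0,0,0,0,0,0],
)

```text
clock: 23.75
eef_pos: [0.6261, 0.011, 0.1105]
tool_rot: [1.0, 0.008, 0.001, -0.006]
ft_force: [0.4, 0.1, -3.1]
grip_width: 0.0585
```

>>> play_rows(
  deltas=[0,0,0,0.02,0],
)

```text
clock: 23.88
eef_pos: [0.6263, 0.0111, 0.1096]
tool_rot: [1.0, 0.008, 0.001, -0.006]
ft_force: [0.1, -0.3, -3.5]
grip_width: 0.0586
```

>>> play_rows(
  deltas=[0,0,0,0.02,0],
)

```text
clock: 24.0
eef_pos: [0.6263, 0.0112, 0.1084]
tool_rot: [1.0, 0.008, 0.001, -0.006]
ft_force: [0.8, 0.7, -3.5]
grip_width: 0.0586
```

>>> play_rows(
  deltas=[0,0,0,0.015,0],
)

```text
clock: 24.12
eef_pos: [0.6263, 0.0113, 0.108]
tool_rot: [1.0, 0.008, 0.002, -0.006]
ft_force: [-1.7, -0.2, 3.0]
grip_width: 0.0583
```

>>> play_rows(
  deltas=[0,0,0,0.015,0,0,0,0,0.015,0],
)

```text
clock: 24.38
eef_pos: [0.6263, 0.0113, 0.1079]
tool_rot: [1.0, 0.008, 0.002, -0.006]
ft_force: [-3.3, 0.2, 5.0]
grip_width: 0.0584
```

>>> play_rows(
  deltas=[0.75,0,0,0,0,1,0,0,0,0,1,0,0,0,0,1,0,0,0,0,1,0,0,-0.3,0,1,0,0,-0.6,0,1,0,0,-0.5,0,1,-0.4,0,0,0,1,-0.5,-0.4,0,0,1,-0.6,-0.6,0,0,1,-0.6,-0.6,0,0,1,-0.4,-0.4,0,0],
)

```text
clock: 25.88
eef_pos: [0.4743, 0.1293, 0.1939]
tool_rot: [1.0, 0.005, 0.005, -0.006]
ft_force: [-0.1, -0.4, -0.0]
grip_width: 0.0853
```

Run:
```python
from h import *
t=look("top")
for n,uv in [("R",(374.4,176.9)),("S",(343.3,174.5)),("M",proj(t,(.6265,.0115,.172)))]:
    b=blob(t,uv,8);print(n,b,ray(t,b[0],.172).round(4))
to((.46,.1313,.1))
```

```text
R (array([374.41712232, 176.86558323]), np.float64(14.25), np.float64(13.75)) [ 0.6225 -0.1255  0.172 ]
S (array([343.27020602, 174.48682647]), np.float64(14.5), np.float64(13.75)) [ 0.6241 -0.0569  0.172 ]
M (array([312.08879668, 172.89709544]), np.float64(14.25), np.float64(13.5)) [0.6239 0.0119 0.172 ]
pos [0.4715 0.1314 0.1941] yaw 0.77 F [-3.16  2.07  0.12] w 0.0855 t 25.93 need tool units [-0.204  0.022  1.566] mm [-12.2   1.3  94. ]
```

Row: R −0.1255, S −0.0569, M +0.0119, collinear within about 1 mm and with gaps of about 8.7 mm. Now L.

>>> play_rows(
  deltas=[1,0,0,0,0,1,-0.2,0.02,0.4,0,1,0,0,0.6,0,1,0,0,0.5,0,1,0,0,0,0],
)

```text
clock: 26.55
eef_pos: [0.464, 0.1307, 0.1036]
tool_rot: [1.0, 0.006, 0.007, -0.008]
ft_force: [-0.8, 0.6, -0.0]
grip_width: 0.0855
```

Run:
```python
from h import *
to((.46,.1315,.027))
```

```text
pos [0.464  0.1307 0.1036] yaw 0.7 F [-0.81  0.61 -0.04] w 0.0855 t 26.55 need tool units [-0.085  0.006  1.275] mm [-5.1  0.4 76.5]
```

>>> play_rows(
  deltas=[1,-0.08,0,0.3,0,1,0,0,0.45,0,1,0,0,0.3,0,1,0,0,0,0],
)

```text
clock: 27.05
eef_pos: [0.4673, 0.1312, 0.0444]
tool_rot: [1.0, 0.004, 0.012, -0.009]
ft_force: [0.4, 0.1, 0.6]
grip_width: 0.0853
```

Run:
```python
from h import *
to((.46,.1315,.027))
```

```text
pos [0.4673 0.1312 0.0444] yaw 0.48 F [0.41 0.15 0.64] w 0.0853 t 27.05 need tool units [-0.128 -0.     0.288] mm [-7.7 -0.  17.3]
```

>>> play_rows(
  deltas=[1,-0.1,0,0.15,0,1,-0.04,0,0.15,0,1,0,0,0,0],
)

```text
clock: 27.42
eef_pos: [0.4615, 0.1318, 0.028]
tool_rot: [1.0, 0.004, 0.014, -0.01]
ft_force: [0.4, 0.6, 1.1]
grip_width: 0.0856
```

Run:
```python
from h import *
to((.46,.1315,.027))
```

```text
pos [0.4615 0.1318 0.028 ] yaw 0.43 F [0.45 0.58 1.12] w 0.0856 t 27.43 need tool units [-0.026  0.005  0.016] mm [-1.6  0.3  1. ]
```

>>> play_rows(
  deltas=[0,0,0,0,0,0,0,0,0,0,0,0,0,0,0,0,0,0,0,0,0,0,0,0,0,0,0,0,0,0,0,0,0,-0.15,0,0,0,0,-0.4,0,0,0,0,-0.5,0,0,0,0,-0.4,0,0,0,0,0,0],
)

```text
clock: 28.8
eef_pos: [0.4579, 0.1299, 0.1184]
tool_rot: [1.0, 0.004, 0.013, -0.009]
ft_force: [0.5, -1.0, -2.9]
grip_width: 0.0586
```

Run:
```python
from h import *
to((.466,-.321,.08))
```

```text
pos [0.4579 0.1299 0.1184] yaw 0.44 F [ 0.52 -0.99 -2.9 ] w 0.0586 t 28.8 need tool units [0.059 7.526 0.504] mm [  3.6 451.5  30.2]
```

>>> play_rows(
  deltas=[0,0,0.3,0,0,0,0,0.6,0,0,0,0.01,0.75,0,0,0,0.01,0.75,0,0,0,0.01,0.75,0,0,0,0.01,0.75,0,0,0,0.01,0.75,0,0,0,0.01,0.75,0,0,0,0,0.75,0,0,0,0,0.6,0,0,0,0,0.3,0,0,0,0,0,0,0],
)

```text
clock: 30.3
eef_pos: [0.4587, -0.3028, 0.0951]
tool_rot: [1.0, 0.006, 0.004, -0.013]
ft_force: [0.9, 0.7, -3.3]
grip_width: 0.0586
```

Run:
```python
from h import *
to((.466,-.321,.06))
```

```text
pos [ 0.4587 -0.3028  0.0951] yaw 0.65 F [ 0.95  0.71 -3.27] w 0.0586 t 30.3 need tool units [0.112 0.319 0.579] mm [ 6.7 19.1 34.7]
```

>>> play_rows(
  deltas=[0,0.1,0.3,0.2,0,0,0,0,0.4,0,0,0,0,0.25,0,0,0,0,0.08,0,0,0,0,0,0],
)

```text
clock: 30.92
eef_pos: [0.4657, -0.3131, 0.0367]
tool_rot: [1.0, 0.009, 0.003, -0.015]
ft_force: [-0.3, 0.3, -2.1]
grip_width: 0.0586
```

>>> play_rows(
  deltas=[0,0,0,0.03,0],
)

```text
clock: 31.05
eef_pos: [0.4663, -0.3131, 0.0357]
tool_rot: [1.0, 0.009, 0.004, -0.015]
ft_force: [0.3, 0.7, -2.1]
grip_width: 0.0588
```

>>> play_rows(
  deltas=[0,0,0,0.02,0],
)

```text
clock: 31.18
eef_pos: [0.4668, -0.3133, 0.035]
tool_rot: [1.0, 0.009, 0.004, -0.015]
ft_force: [-0.8, -1.0, -2.8]
grip_width: 0.0585
```

>>> play_rows(
  deltas=[0,0,0,0.02,0],
)

```text
clock: 31.3
eef_pos: [0.4671, -0.3135, 0.0343]
tool_rot: [1.0, 0.009, 0.005, -0.014]
ft_force: [-0.3, 0.0, -2.0]
grip_width: 0.059
```

>>> play_rows(
  deltas=[0,0,0,0.015,0],
)

```text
clock: 31.42
eef_pos: [0.4673, -0.3137, 0.0336]
tool_rot: [1.0, 0.009, 0.005, -0.014]
ft_force: [-0.1, -0.1, -2.2]
grip_width: 0.0585
```

>>> play_rows(
  deltas=[0,0,0,0.02,0],
)

```text
clock: 31.55
eef_pos: [0.4673, -0.3138, 0.0334]
tool_rot: [1.0, 0.009, 0.005, -0.014]
ft_force: [-3.6, 2.6, 8.7]
grip_width: 0.0588
```

>>> play_rows(
  deltas=[0,0,0,0.02,0],
)

```text
clock: 31.68
eef_pos: [0.4673, -0.3139, 0.0334]
tool_rot: [1.0, 0.009, 0.006, -0.014]
ft_force: [-3.0, 2.0, 5.8]
grip_width: 0.0581
```

>>> play_rows(
  deltas=[0,0,0,0.02,0],
)

```text
clock: 31.8
eef_pos: [0.4672, -0.3139, 0.0334]
tool_rot: [1.0, 0.009, 0.006, -0.014]
ft_force: [-1.6, 1.1, 5.1]
grip_width: 0.0585
```

>>> play_rows(
  deltas=[0.75,0,0,0,0,1,0,0,0,0,1,0,0,0,0,1,0,0,0,0,1,0,0,-0.2,0,1,0,0,-0.6,0,1,0,0,-0.7,0,1,0,0,-0.7,0,1,-0.5,-0.3,0,0,1,-0.6,-0.3,0,0,1,-0.6,-0.3,0,0,1,0,0,0,0],
)

```text
clock: 33.3
eef_pos: [0.3626, -0.2659, 0.1763]
tool_rot: [1.0, 0.009, 0.01, -0.01]
ft_force: [0.7, 0.3, -0.1]
grip_width: 0.0853
```

Run:
```python
from h import *
t=look("top");s=look("scene");to((.3,-.2,.2))
for n,uv,z in [("R",(374.4,176.9),.172),("S",(343.3,174.5),.172),("M",(312.1,172.9),.172),("L",proj(t,(.467,-.314,.103)),.103)]:
    b=blob(t,uv,8);print(n,b[0].round(1),ray(t,b[0],z).round(4))
a=cv2.resize(t["color"][140:310,235:490],(765,510));b=s["color"][130:290,150:420]
cv2.imwrite("pics/c8.png",cv2.convertScaleAbs(cv2.resize(np.hstack([t["color"][130:310,240:490],cv2.resize(b,(304,180))]),(800,260),interpolation=cv2.INTER_CUBIC),alpha=1.5))
```

```text
pos [ 0.3654 -0.2677  0.1767] yaw 1.05 F [-0.47  1.01  0.66] w 0.0854 t 33.4 need tool units [-1.06  -1.155 -0.393] mm [-63.6 -69.3 -23.6]
R [374.4 176.8] [ 0.6226 -0.1255  0.172 ]
S [343.3 174.5] [ 0.6241 -0.0569  0.172 ]
M [312.1 172.9] [0.6239 0.012  0.172 ]
L [451.  255.6] [ 0.4657 -0.3138  0.103 ]
```

View pics/c8.png

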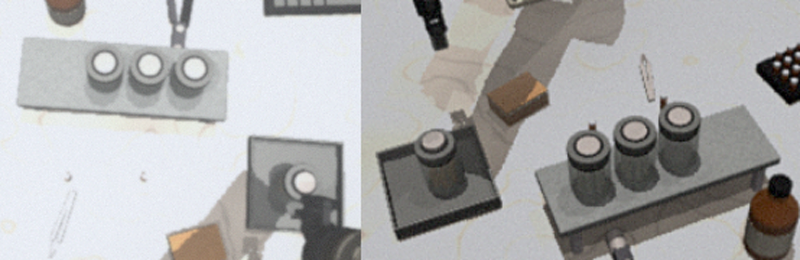

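The three shelf jars stand in a row with flush buttons, at crop (103–193,65) in the top view. The worn jar stands upright in the tray (crop (303,183)) with its button proud. The vials, tweezers and carton look unmoved, and the arm is clear.

```bash
python3 -c "
from workcell import ticket
print(ticket.job_done())"
```

```text
the job is handed in; nothing more can be done
None
```

The job is handed in at about 33 s. All three lids were clicked before any jar was moved.

- **Lid results:** The middle and right jars (seen from the robot) are sound: the force dropped to about 0 past the dead point and the buttons stayed flush. The left jar is worn: its force kept rising to about 5 N before the stop, and its button came back up.
- **Shelf:** The two sound jars stand one on each side of the jar already there. The final camera check put the three at y = −0.1255, −0.0569 and +0.0120, with gaps of about 9 mm, in line within about 1 mm. The shelf jar measured unmoved.
- **Board middle:** My fit of the board put its middle line 1 to 4 mm behind the shelf jar's axis. I lined the row up with the jar.
- **Tray:** The worn jar stands upright near the middle, at about (0.466, −0.314).
- **Bystanders:** In the last picture the vials, tweezers and carton look unmoved. I did not measure them.

**Disagreements found:**
- The real fingertips sat about 30 mm higher than the reported TCP. I worked from contact force and the camera images instead.
- The tool tilted by up to about 2° during the moves, so the middle jar touched the shelf slightly tilted before it was released.

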